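Hold a spice grinder's cup at its pulse mark

TASK

Pick up the steel grinding cup and set it into the socket on the red spice grinder, its two lugs down through the two notches until it sits fully down. Then twist it clockwise (seen from above), without ever going on to the lock click, until its orange stripe stands at the orange pulse mark halfway to the red lock mark, and finish while still holding it there, because the sprung socket turns it back when it is let go. Leave the jam jar, bowls, clothes peg and spatula where they are.

Things in the scene. Friction and masses are not known exactly. Their poses are not given: they have to be found in the camera images.
- cup: Grinding cup, 95 mm high, closed end up. Origin: centre of its underside. 0.18 kg. Bare metal, 56 mm diameter, from 22 mm up (grip there, any yaw); black collar, 60 mm diameter, below. Two black lugs at the bottom (0-5 mm) on its +x and -x sides, 10 mm wide, reaching 37 mm from the axis. Orange stripe across the top along x and down both sides above the lugs. A half turn makes no difference.
- grinder: Spice grinder base, fixed: red drum 116 mm diameter, 80 mm high, black socket ring (96 mm diameter) on top up to 93 mm. Origin: centre of its underside. White marks on the ring at its notches (+x and -x sides); orange pulse marks 0.785 rad clockwise of them seen from above, red lock marks 1.571 rad clockwise. A sprung catch resists from about 1.05 rad; the click is past it.
- socket (a point): Centre of the socket's floor, 80 mm above the grinder's underside, axes as the grinder's; the cup's origin comes here. 8 to 13 mm above it a lip leaves a round mouth 65 mm wide with two notches 16 mm wide, reaching 40 mm from the axis, on the +x and -x sides. Lugs go down the notches, then turn clockwise under the lip (3 mm vertical play).
- drive_ring (a joint): Sprung ring in the socket (rad), 0 at rest. The lugs meet it about 0.08 rad clockwise of the notch centres and push it along, so it reads the cup's clockwise turn less about 0.08 (0.70 at the pulse mark). Its spring turns the cup back with about 0.2 N m there.
- jam_jar: Bystander: glass jam jar with yellow lid, 68 mm in diameter, 100 mm high, loose. Origin: centre of its underside.
- bowls: Bystander: stack of three nested plastic bowls, 136 mm in diameter, 73 mm high, loose. Origin: centre of the underside.
- clothes_peg: Bystander: orange clothes peg lying flat, 75 mm long along its x, about 17 mm wide, 10 mm high, loose. Origin: centre of its underside.
- spatula: Bystander: one-piece red silicone spatula lying flat along its x, 260 mm long, 55 mm wide blade to +x, 12 mm high, loose. Origin: mid-length, underside.
Things that resemble listed ones, but are neither listed nor needed, are in the scene too. What is meant by the cup is not pink or purple, and is the larger of those in its own colour.

How it is judged:
By the outcome, as a careful person would: the job done as asked, in the order asked, and still so for the second after the job is handed in, while the arm keeps its last pose, push and grip.
It also fails if it takes over 45 s, if anything falls off the work surface, if the arm or the gripper's body presses on something with over 40 N, if the wrist force passes 120 N, or if a joint passes its speed limit or range.

ROBOT

A 7-joint arm with a two-finger parallel gripper is mounted at the origin on the work surface. World frame = base frame: x ahead of the robot, y to its left, z up, the work surface at z = 0. Lengths are in m, angles in degrees, forces in N, time in s.
With the tool pointing down it reaches from about 0.4 to 0.85 m from the base axis. Payload 4.5 kg.
Tool frame: the origin (TCP) lies where the fingers leave the gripper's body, on its centre line; the fingertips stand 64 mm ahead of it and the grasp point (between the pads) lies 45 mm ahead of it; z points along the fingers, y is the direction in which the jaws open and shut (so a half turn about z gives the same grasp; the last joint's range is limited). The gripper opens to 88 mm and grips with 3 to 60 N. Pads are 18 mm wide; open, the fingers measure 123 mm over their backs; the gripper's body (75 mm by 187 mm) begins 45 mm behind the grasp point.
Start: joints at [-69.11, 39.483, -11.15, 89.685, 9.013, 51.709, -12.324], TCP at [0.203, 0.591, 0.303] pointing down, gripper open.
Joint ranges: [-172.22, 172.22], [-26.19, 119.32], [-84.43, 86.54], [7.71, 146.69], [-57.33, 237.33], [2.42, 119.75], [-152.13, 152.13]. Speed limits (degrees/s): [147.25, 147.25, 180, 180, 180, 180, 180].

INTERFACE

Orientations are given as a 3x3 rotation matrix whose columns are the frame's x, y, z axes.
In Python, from bench import get_obs, vision, job gives the robot as it stands.
- The arm moves only by the tool jog_arm, never from a script. Its argument "motion" is a list of rows, each a list of 3 entries, a list of its own where there are three numbers: the turn, a rotation vector about the world's x, y, z in degrees, then the shift along the world's x, y, z in mm, then the closure, from 0 (fully open) to 1 (shut). A call has 1 to 10 rows; each row shifts and turns the commanded pose from where the row before left it; what a row does not reach is not made up. A row lasts 1/8 s, in which the tool goes at most 62.5 mm and 10.7 degrees, less where a joint would pass 70% of its speed; a pose out of reach is approached as far as the arm can. A call with a gripper value outside its range is refused whole. The fingers move at their own pace and stop on an object; "squeeze" is the grip in N (left out, the last holds). Time passes only in rows, so rows that do not move let the fingers close. It gives the time, the measured TCP pose, the force and the opening at its end, in the units of the state.
- get_obs(): the state, without advancing time (a new reading comes with each control period).
- vision.snapshot(name): name is "scene" or "top" or "wrist"; returns the picture (420x560x3 uint8, blue, green, red); there is no depth.
- vision.camera_model(name): a dict with "mtx" (3x3 intrinsics, pixels), "R" (3x3) and "t" (3): a world point X has camera coordinates R X + t. Camera axes: x right, y down, z forward; pixel columns grow to the right and rows downward; lengths in m; the calibration is good to about 2 mm. A picture is of the moment at which its call begins: read the wrist's pose just before it. camera_model takes no time and is no camera call; for the wrist camera it gives the pose at the moment of the call.
- job.finish_job(): hands the job in, once; it reports no verdict.
The state is a dict: "time": time; "joint_pos": joint angles; "joint_velocities": joint speeds; "joint_efforts": joint torques, N m; "eef_pos": TCP position; "eef_rot": TCP orientation; "wrist_force": force on the tool from outside, world axes, zero at the start; "moment": the same for the moment, N m; "width": opening from 0.0 (shut) to 1.0 (fully open).
Only numpy, scipy, OpenCV 4.12 (cv2) and the standard library are available. Lean on these libraries where they do the work, as an engineer would, in place of code of your own. Each camera call takes 0.05 s, during which the arm holds its last target. There are 200 camera calls.

## Working session

There is one attempt and no reset: what is moved stays moved. The work goes in short steps, Python scripts to look and compute and a tool call to move; the robot and the scene stay as the last step left them, time stands still between calls to the robot, and variables do not carry over. Pictures are saved under pics/ and viewed, about 8 in all and at most 12, crops included, and the job is handed in when it is done.

Besides the shell and the picture viewer there is one more tool, called after ">>>" by a JSON object that holds its "fn" and its "kwargs". jog_arm: Moves the arm, as the interface text tells. Its arguments: {"type":"object","properties":{"motion":{"type":"array"},"squeeze":{"type":"number"}},"required":["motion"]}

```bash
mkdir -p pics; ls; cat > h.py <<'E'
import numpy as np, cv2, json
from bench import get_obs, vision, job
def snap(n,name):
    m=vision.camera_model(n); im=vision.snapshot(n); cv2.imwrite(f'pics/{name}.png',im)
    np.savez(f'pics/{name}.npz',**{k:np.array(m[k]) for k in('mtx','R','t')}); return im
def cam(name): return np.load(f'pics/{name}.npz')
def ray(name,u,v,z):
    m=cam(name); R,t=m['R'],m['t']; d=R.T@np.linalg.solve(m['mtx'],[u,v,1.]); c=-R.T@t
    return c+d*(z-c[2])/d[2]
def proj(name,X):
    m=cam(name); p=m['mtx']@(m['R']@np.array(X,float)+m['t']); return p[:2]/p[2]
E
python3 - <<'E'
from h import *
a=snap('scene','s0'); b=snap('top','t0')
o=get_obs(); print(o['time'],o['eef_pos'],o['eef_rot'],o['width'])
for n in('s0','t0'): m=cam(n); print(n,-m['R'].T@m['t'],m['R'][2])
E
```

```text
pics
0.1 [0.20288941 0.59067609 0.30199371] [[-9.45813619e-01  3.24709768e-01 -4.06804443e-04]
 [ 3.24709997e-01  9.45812304e-01 -1.58189880e-03]
 [-1.28897345e-04 -1.62827490e-03 -9.99998666e-01]] 0.9964412809436243
s0 [ 1.46322736 -0.09369929  0.90755161] [-0.73661909  0.05726352 -0.67387923]
t0 [0.36455107 0.010421   1.0937104 ] [ 0.20714005 -0.03072527 -0.9778287 ]
```

View pics/t0.png

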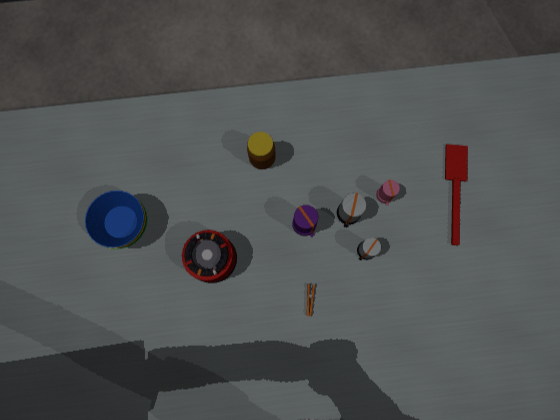

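View pics/s0.png

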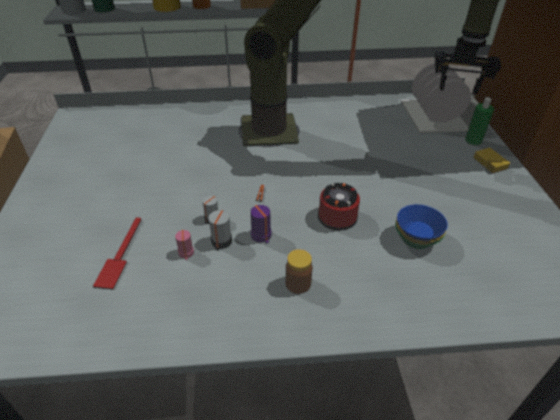

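The top view shows four cups: a large steel one at (352,207), a small steel one at (370,248), a purple one at (305,220) and a pink one at (390,190). The grinder is at (209,255), the bowls at (116,220), the jar at (261,150), the peg at (311,299) and the spatula at (456,195). By the description the cup is the larger steel one at (352,207). I'll check that with a close crop.

```bash
python3 - <<'E'
from h import *
im=cv2.imread('pics/t0.png')
a=cv2.resize(im[180:270,330:420],(400,400),interpolation=cv2.INTER_CUBIC)  # x4.444
b=cv2.resize(im[215:295,170:250],(400,400),interpolation=cv2.INTER_CUBIC)  # x5
cv2.imwrite('pics/c0.png',cv2.convertScaleAbs(np.hstack([a,b]),alpha=1.6))
for n,p,z in(('cup',(353.5,203.5),.095),('small',(372,247),.07),('grinder',(207,254),.09),('purple',(306,214),.095),('pink',(391,187),.07),('jar',(260,144),.1),('bowl',(116,219),.07),('peg',(311,299),.01)):print(n,ray('t0',*p,z).round(3))
E
```

```text
cup [ 0.578 -0.175  0.095]
small [ 0.477 -0.207  0.07 ]
grinder [0.503 0.166 0.09 ]
purple [ 0.566 -0.064  0.095]
pink [ 0.612 -0.273  0.07 ]
jar [0.743 0.021 0.1  ]
bowl [0.611 0.371 0.07 ]
peg [ 0.379 -0.056  0.01 ]
```

View pics/c0.png

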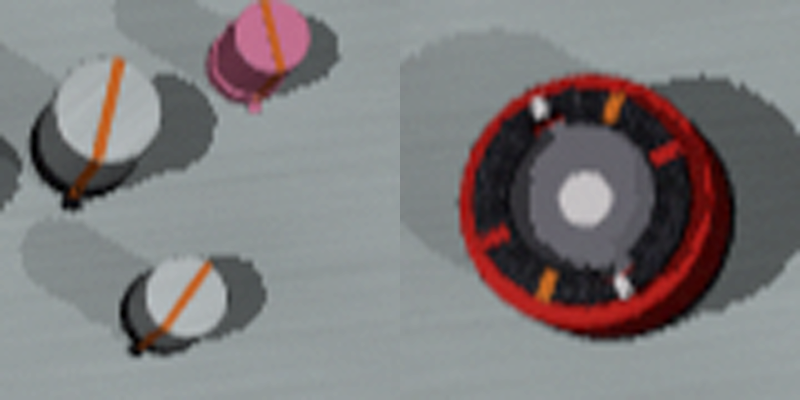

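The crop confirms it: the large steel cup's top is centred at crop (108,109), with its stripe running from (119,60) to (100,160), and it is clearly bigger than the small one. On the grinder, the white marks are at crop (541,108) and (624,286), the orange at (615,108) and (547,286), and the red at (666,153) and (495,237).

```bash
python3 - <<'E'
from h import *
f=lambda x,y:((x+.5)/4.4444-.5+330,(y+.5)/4.4444-.5+180)
g=lambda x,y:((x-399.5)/5-.5+170,(y+.5)/5-.5+215)
def ang(n,a,b,z):
    A,B=ray('t0',*a,z),ray('t0',*b,z); print(n,((A+B)/2).round(4),np.degrees(np.arctan2(*(A-B)[1::-1])).round(1), np.linalg.norm(A-B).round(3))
ang('cup stripe',f(119,60),f(100,160),.095); print(ray('t0',*f(108,109),.095))
ang('white',g(541,108),g(624,286),.093);ang('orange',g(615,108),g(547,286),.093);ang('red',g(666,153),g(495,237),.093)
o=get_obs();R=o['eef_rot'];print('tool y yaw',np.degrees(np.arctan2(R[1][1],R[0][1])))
m=vision.camera_model('wrist');R=np.array(R);print('wrist cam in tool',R.T@(-np.array(m['R']).T@m['t']-o['eef_pos']), (np.array(m['R'])@R).round(2))
E
```

```text
cup stripe [ 0.5759 -0.1765  0.095 ] -19.0 0.054
[ 0.57636989 -0.17575208  0.095     ]
white [0.503 0.168 0.093] 19.9 0.089
orange [0.503  0.1683 0.093 ] -25.7 0.084
red [0.5037 0.1685 0.093 ] -70.1 0.084
tool y yaw 71.05198162408641
wrist cam in tool [ 0.07396752 -0.00114098 -0.08270012] [[ 0.    1.    0.  ]
 [-0.96  0.   -0.29]
 [-0.29 -0.    0.96]]
```

>>> {"fn": "jog_arm", "kwargs": {"motion": [[[0,0,0],[27,-54,0],0],[[0,0,0],[27,-54,0],0],[[0,0,0],[27,-54,0],0],[[0,0,0],[27,-54,0],0],[[0,0,0],[27,-54,0],0],[[0,0,0],[27,-54,0],0],[[0,0,0],[27,-54,0],0]], "squeeze": 30}}

```text
time: 0.98
eef_pos: [0.3926, 0.2113, 0.3027]
eef_rot: [[-0.946, 0.325, 0.0], [0.325, 0.946, 0.0], [-0.0, 0.0, -1.0]]
wrist_force: [0.7, 1.0, -0.1]
width: 0.998
```

>>> {"fn": "jog_arm", "kwargs": {"motion": [[[0,0,0],[27,-54,0],0],[[0,0,0],[27,-54,0],0],[[0,0,0],[27,-54,0],0],[[0,0,0],[27,-54,0],0],[[0,0,0],[27,-54,0],0],[[0,0,0],[27,-54,0],0],[[0,0,0],[22,-60,0],0],[[0,0,0],[0,-5,0],0],[[0,0,0],[0,0,0],0]]}}

```text
time: 2.1
eef_pos: [0.575, -0.1744, 0.3022]
eef_rot: [[-0.946, 0.325, -0.001], [0.325, 0.946, 0.001], [0.002, 0.001, -1.0]]
wrist_force: [-0.2, 0.7, -0.2]
width: 1.0
```

```bash
python3 - <<'E'
from h import *
o=get_obs();print(o['time'],o['eef_pos'],np.array(o['eef_rot']).round(3),o['joint_pos'],o['wrist_force'])
snap('wrist','w1');im=cv2.imread('pics/w1.png')
p=proj('w1',[.576,-.176,.095]);print(p)
s=np.array([np.cos(np.radians(-19)),np.sin(np.radians(-19))])*.028
for k in(-1,1):
  print(proj('w1',[.576+k*s[0],-.176+k*s[1],.095]))
E
```

```text
2.1 [ 0.57496889 -0.17437719  0.30216433] [[-0.946  0.325 -0.001]
 [ 0.325  0.946  0.001]
 [ 0.002  0.001 -1.   ]] [ 21.95642412  38.06345552 -16.55677362  93.8495479   13.17660702
  50.09568248  71.23532032] [-0.19255362  0.71767773 -0.24331782]
[274.59476816 193.75154131]
[274.63173477 163.50495502]
[274.55973063 222.41973163]
```

View pics/w1.png

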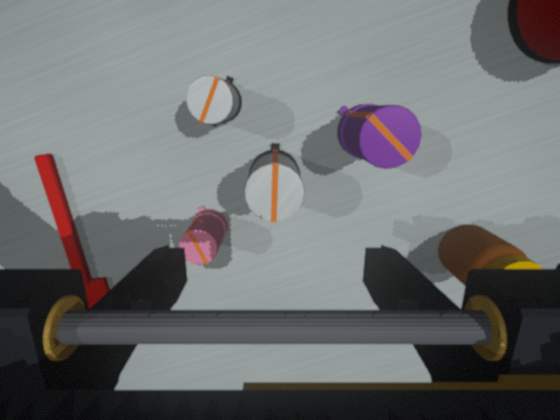

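The wrist view shows the chosen cup centred at (274,192) with its stripe vertical, within 2 px of prediction. The fingers have room, so I'll descend and grip.

>>> {"fn": "jog_arm", "kwargs": {"motion": [[[0,0,0],[1,-2,-40],0],[[0,0,0],[0,0,-50],0],[[0,0,0],[0,0,-50],0],[[0,0,0],[0,0,-40],0],[[0,0,0],[0,0,-15],0],[[0,0,0],[0,0,0],0],[[0,0,0],[0,0,0],0.6],[[0,0,0],[0,0,0],1],[[0,0,0],[0,0,0],1],[[0,0,0],[0,0,0],1]], "squeeze": 35}}

```text
time: 3.4
eef_pos: [0.577, -0.1764, 0.1085]
eef_rot: [[-0.946, 0.325, 0.001], [0.325, 0.946, 0.0], [-0.001, 0.001, -1.0]]
wrist_force: [-0.0, 1.1, 4.8]
width: 0.628
```

>>> {"fn": "jog_arm", "kwargs": {"motion": [[[0,0,0],[0,0,0],1],[[0,0,0],[0,0,0],1],[[0,0,0],[0,0,0],1]]}}

```text
time: 3.78
eef_pos: [0.577, -0.1764, 0.1085]
eef_rot: [[-0.946, 0.325, 0.001], [0.325, 0.946, 0.0], [-0.001, 0.0, -1.0]]
wrist_force: [-1.0, -0.1, 6.5]
width: 0.634
```

>>> {"fn": "jog_arm", "kwargs": {"motion": [[[0,0,0],[0,0,25],1],[[0,0,0],[0,0,40],1],[[0,0,0],[0,0,50],1],[[0,0,0],[0,0,30],1],[[0,0,3],[-4,19,0],1],[[0,0,6],[-10,45,0],1],[[0,0,6],[-10,50,0],1],[[0,0,6],[-10,50,0],1],[[0,0,6],[-10,50,0],1]]}}

```text
time: 4.9
eef_pos: [0.5302, 0.04, 0.2509]
eef_rot: [[-0.989, -0.147, -0.004], [-0.147, 0.989, 0.001], [0.004, 0.001, -1.0]]
wrist_force: [0.3, -0.2, -2.1]
width: 0.629
```

>>> {"fn": "jog_arm", "kwargs": {"motion": [[[0,0,6],[-10,50,0],1],[[0,0,6],[-10,50,0],1],[[0,0,0],[-10,30,0],1],[[0,0,0],[0,0,0],1],[[0,0,0],[0,0,0],1]]}}

```text
time: 5.52
eef_pos: [0.5015, 0.1666, 0.2514]
eef_rot: [[-0.939, -0.344, -0.003], [-0.344, 0.939, -0.002], [0.003, -0.001, -1.0]]
wrist_force: [0.4, -0.1, -1.6]
width: 0.629
```

```bash
python3 - <<'E'
from h import *
o=get_obs();R=np.array(o['eef_rot']);p=np.array(o['eef_pos']);print(o['time'],p,np.array(R).round(3),o['joint_pos'],o['wrist_force'],o['width'])
y=np.degrees(np.arctan2(R[1,1],R[0,1]));print('yaw',y,'stripe',y-90)
w=snap('wrist','w2');t=snap('top','t2');snap('scene','s2')
c=proj('t2',[.503,.168,.09]);x,yy=int(c[0])-50,int(c[1])-50;print(x,yy)
cv2.imwrite('pics/c2.png',cv2.convertScaleAbs(np.hstack([w,cv2.resize(t[yy:yy+100,x:x+60],(240,420),interpolation=cv2.INTER_CUBIC)]),alpha=1.8))
for a in(20,200):
  d=np.array([np.cos(np.radians(a)),np.sin(np.radians(a))])*.0445
  print('white pred wrist',proj('w2',[.503+d[0],.168+d[1],.093]))
  d*=37/44.5;print('lug pred',proj('w2',[p[0]+d[0],p[1]+d[1],p[2]-.1085]))
E
```

```text
5.525 [0.50147786 0.16662307 0.25143791] [[-0.939 -0.344 -0.003]
 [-0.344  0.939 -0.002]
 [ 0.003 -0.001 -1.   ]] [ -9.23367607  37.80420428 -23.13541636 108.88695548  23.0120636
  38.09044601  63.68586978] [ 0.44775565 -0.07017045 -1.62375391] 0.6288965171432118
yaw 110.10529906272048 stripe 20.105299062720476
156 204
white pred wrist [276.94871199 263.41758322]
lug pred [276.22205722 284.80393691]
white pred wrist [277.5479711  154.17722955]
lug pred [276.76044802 174.63849376]
```

View pics/c2.png

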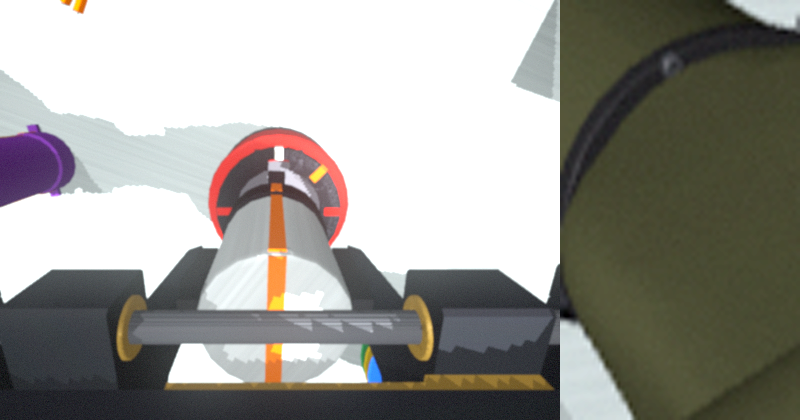

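The wrist view shows the near lug at (276,178), in line with the white mark at (279,153). The red marks at (223,212) and (331,212) are symmetric about it, so the yaw is right and only a shift of about 1.5 mm is needed. I'll lower it in stages.

>>> {"fn": "jog_arm", "kwargs": {"motion": [[[0,0,0],[1.5,1.7,-15],1],[[0,0,0],[0,0,-15],1],[[0,0,0],[0,0,-10],1],[[0,0,0],[0,0,-6],1],[[0,0,0],[0,0,-4],1],[[0,0,0],[0,0,-3],1],[[0,0,0],[0,0,0],1]]}}

```text
time: 6.55
eef_pos: [0.504, 0.1692, 0.1998]
eef_rot: [[-0.939, -0.343, 0.0], [-0.343, 0.939, 0.0], [-0.0, 0.0, -1.0]]
wrist_force: [-0.1, 0.4, -2.4]
width: 0.628
```

```bash
python3 - <<'E'
from h import *
o=get_obs();print(o['time'],o['eef_pos'],o['wrist_force'],o['moment'])
w=snap('wrist','w3')
cv2.imwrite('pics/c3.png',cv2.convertScaleAbs(cv2.resize(w[110:290,160:400],(800,600),interpolation=cv2.INTER_CUBIC),alpha=1.5))
E
```

```text
6.55 [0.50402752 0.16919718 0.19977623] [-0.13173447  0.4217515  -2.39113191] [0.0551923  0.04060967 0.00184421]
```

View pics/c3.png

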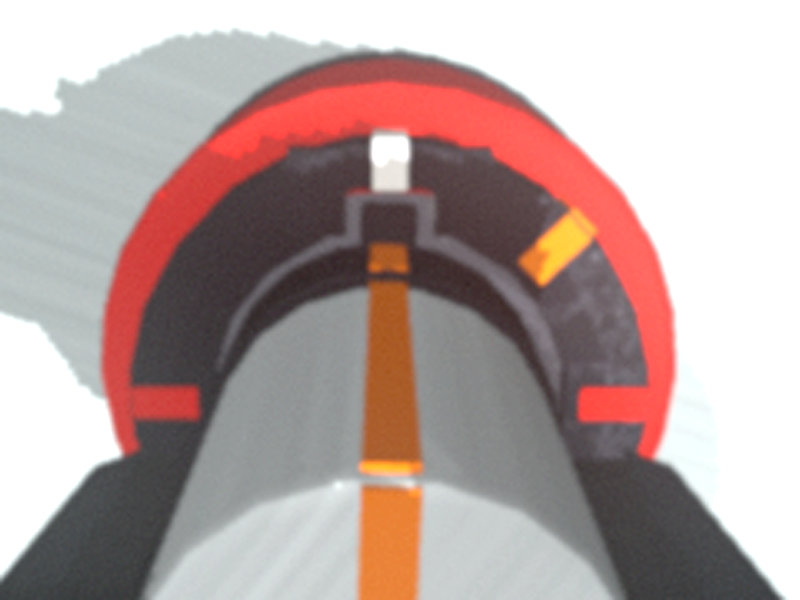

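The lug is centred in the notch with even gaps (crop (390,215)) and there is no contact force. I'll continue down.

>>> {"fn": "jog_arm", "kwargs": {"motion": [[[0,0,0],[0,0,-3],1],[[0,0,0],[0,0,-3],1],[[0,0,0],[0,0,-3],1],[[0,0,0],[0,0,0],1]]}}

```text
time: 7.1
eef_pos: [0.5038, 0.1691, 0.1904]
eef_rot: [[-0.939, -0.343, -0.001], [-0.343, 0.939, -0.0], [0.001, -0.0, -1.0]]
wrist_force: [-0.9, -0.6, -1.6]
width: 0.628
```

>>> {"fn": "jog_arm", "kwargs": {"motion": [[[0,0,0],[0,0,-1],1],[[0,0,0],[0,0,-1],1],[[0,0,0],[0,0,0],1]]}}

```text
time: 7.48
eef_pos: [0.504, 0.1692, 0.1887]
eef_rot: [[-0.939, -0.343, -0.0], [-0.343, 0.939, 0.0], [0.0, 0.0, -1.0]]
wrist_force: [0.3, 0.2, -2.5]
width: 0.628
```

>>> {"fn": "jog_arm", "kwargs": {"motion": [[[0,0,0],[0,0,-0.7],1],[[0,0,0],[0,0,0],1]]}}

```text
time: 7.72
eef_pos: [0.504, 0.1692, 0.1885]
eef_rot: [[-0.939, -0.343, 0.0], [-0.343, 0.939, -0.0], [-0.0, -0.0, -1.0]]
wrist_force: [-2.4, -0.4, 4.2]
width: 0.629
```

>>> {"fn": "jog_arm", "kwargs": {"motion": [[[0,0,0],[0,0,-0.7],1],[[0,0,0],[0,0,0],1]]}}

```text
time: 7.98
eef_pos: [0.5039, 0.1692, 0.1884]
eef_rot: [[-0.939, -0.343, 0.001], [-0.343, 0.939, -0.0], [-0.001, -0.0, -1.0]]
wrist_force: [-3.1, -2.1, 11.2]
width: 0.633
```

The cup is seated: the TCP is at 0.1884 against an expected 0.1885, with rising contact force. Next comes the clockwise twist, with a firmer grip.

>>> {"fn": "jog_arm", "kwargs": {"motion": [[[0,0,0],[0,0,0.5],1],[[0,0,-3],[0,0,0],1],[[0,0,-5],[0,0,0],1],[[0,0,-6],[0,0,0],1],[[0,0,-6],[0,0,0],1],[[0,0,-6],[0,0,0],1],[[0,0,-6],[0,0,0],1],[[0,0,-5],[0,0,0],1],[[0,0,-3],[0,0,0],1],[[0,0,0],[0,0,0],1]], "squeeze": 50}}

```text
time: 9.22
eef_pos: [0.5044, 0.1691, 0.1885]
eef_rot: [[-0.94, 0.342, 0.001], [0.342, 0.94, -0.0], [-0.001, 0.0, -1.0]]
wrist_force: [-0.2, -1.3, 6.6]
width: 0.623
```

```bash
python3 - <<'E'
from h import *
o=get_obs();R=np.array(o['eef_rot']);y=np.degrees(np.arctan2(R[1,1],R[0,1]));print(o['time'],o['eef_pos'],o['wrist_force'],o['moment'],y,o['width'])
w=snap('wrist','w4')
cv2.imwrite('pics/c4.png',cv2.convertScaleAbs(cv2.resize(w[110:290,160:400],(800,600),interpolation=cv2.INTER_CUBIC),alpha=1.5))
E
```

```text
9.225 [0.50438458 0.16909021 0.18845771] [-0.18051409 -1.31442306  6.64164418] [-0.22944938  0.25902694  0.14788607] 70.02532972034606 0.6229635579130502
```

View pics/c4.png

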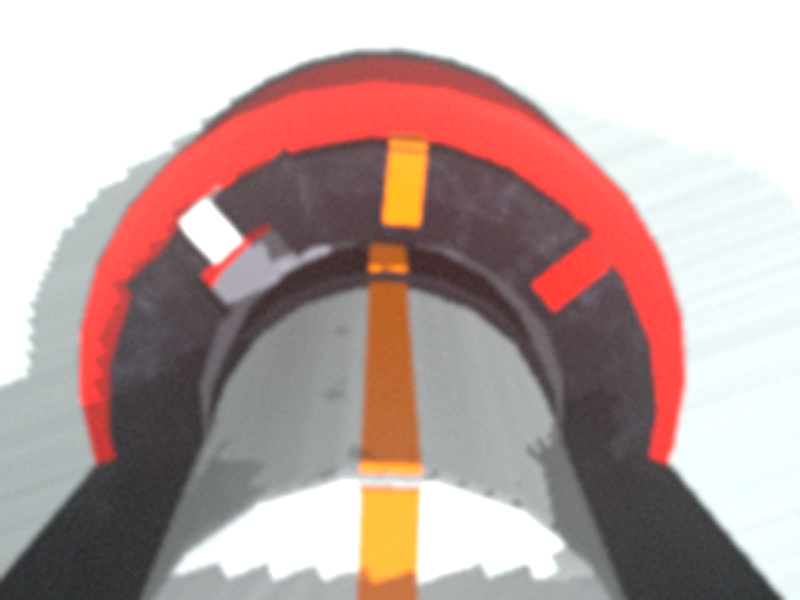

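The stripe is still centred at crop x=388, so the cup has not slipped in the grip, and the lug is under the lip. The orange mark at x≈405 is about 5° further on.

>>> {"fn": "jog_arm", "kwargs": {"motion": [[[0,0,-2.5],[0,0,0],1],[[0,0,-2.5],[0,0,0],1],[[0,0,0],[0,0,0],1],[[0,0,0],[0,0,0],1]]}}

```text
time: 9.78
eef_pos: [0.5043, 0.1689, 0.1885]
eef_rot: [[-0.907, 0.422, 0.001], [0.422, 0.907, -0.0], [-0.001, 0.0, -1.0]]
wrist_force: [-1.7, -1.8, 6.9]
width: 0.624
```

```bash
python3 - <<'E'
from h import *
o=get_obs();R=np.array(o['eef_rot']);y=np.degrees(np.arctan2(R[1,1],R[0,1]));print(o['time'],o['eef_pos'],o['wrist_force'],o['moment'],y,o['width'])
w=snap('wrist','w5')
cv2.imwrite('pics/c5.png',cv2.convertScaleAbs(cv2.resize(w[110:290,160:400],(800,600),interpolation=cv2.INTER_CUBIC),alpha=1.5))
# predicted pixel columns of marks for grinder yaw 20 (turn 45)
g=[.5035,.1687]
for a in(155,-25):
  for r in(.040,.046):print(a,proj('w5',[g[0]+r*np.cos(np.radians(a)),g[1]+r*np.sin(np.radians(a)),.093]))
E
```

```text
9.775 [0.50431408 0.16890899 0.18847049] [-1.65149051 -1.7669545   6.85392971] [-0.25040807  0.23941504  0.13789146] 65.03777547772611 0.6244224991356979
155 [275.78233084 170.13374109]
155 [275.81289552 159.32413787]
-25 [275.42466075 296.62849823]
-25 [275.40108964 304.96473233]
```

View pics/c5.png

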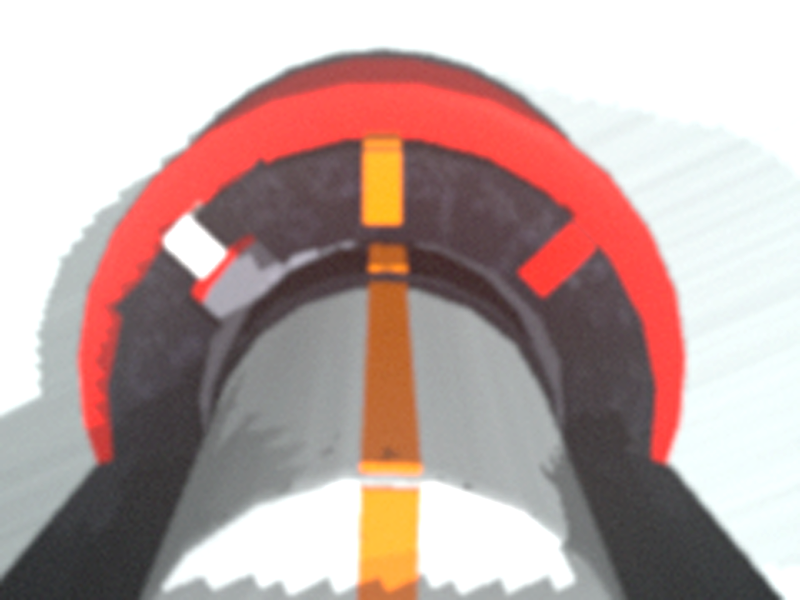

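The stripe is at crop x≈389 and the orange mark at x≈383. The mark now runs parallel to the stripe, and the ~1 mm offset is within the socket's radial play. The turn is 45°, stable and still held, so I'm handing it in.

```bash
python3 -c "
from h import *
print(job.finish_job())"
```

```text
the job is handed in; nothing more can be done
None
```

I picked up the larger steel cup and lowered it through the notches until it sat on the socket floor. I then twisted it 45° clockwise to the orange pulse mark and handed the job in with the gripper still holding it at 50 N. It took about 10 s of the 45 s.

- **Seating:** the cup reached the floor at the expected height (TCP 0.1885 m), with about 7 N vertical contact force at hand-in.
- **Twist:** the gripper turned from 110° to 65.0°, and the cup did not slip in the grip. That is well short of the catch at about 60°, so the lock click was never reached.
- **Alignment:** in the last wrist picture the stripe and pulse mark are parallel. They sit about 1 mm apart sideways, which I put down to play in the socket (at most about 1.5° of turn).
- **Not checked:** I could not read the drive ring's angle directly, and I took no closing picture of the jam jar, bowls, peg and spatula. The planned path kept clear of them, and no unexpected forces appeared.

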